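# Reset the length stop of a strap gauge

### The job

Move the sliding head of the strap gauge from its parking notch to its working notch: lift the spring pin to free the head, then slide the head along the rails until the pin drops into the working notch, easing off as it drops so that the notched strip is not shoved along. Then slide the lock plate fully home over the pin's knob and let go, leaving the other things on the bench undisturbed.

Things in the scene. Friction and masses are not known exactly. Their poses are not given: they have to be found in the camera images.
- gauge: Strap gauge, fixed to the bench: green bed 120 x 440 mm, two steel rails along its own y, wooden deck 115 mm wide on its +x side (deck top 30 mm high). Origin: centre of the green bed's underside, on the bench; y along the rails, z up. The head parks at the -y end (pin at y = -130 mm) and travels towards +y. The pin runs over a dark steel strip midway between the rails, x = 0.
- head (a joint): Travel of the sliding head towards the gauge's +y, m: 0 parked, 0.25 end of rails; slides with 3 to 6 N. Its plate is 155 x 90 mm, top 56 mm high. The working notch, the only other one, lies somewhere between 0.115 and 0.190 of travel, set anew each time; it is not measured: find it by the pin dropping in. Notches are 17 mm long, the pin's foot 12 mm.
- head_grip (a point): Centre of the top face of the head's black grip block, 100 mm above the bench: block 42 mm along the gauge's x, 20 mm along y, 44 mm tall, standing on the head's plate 58 mm to the gauge's -x side of the pin.
- pin (a joint): Height of the spring pin, m: 0 fully down in a notch, about 0.009 when it rides on the strip, 0.018 pulled right up. A spring pulls it down with 3 to 6 N. In a notch it blocks the head, with about 2.5 mm play either way.
- pin_knob (a point): Centre of the top face of the pin's steel knob: upright cylinder 26 mm in diameter, 30 mm tall; its top is 94 mm above the bench when the pin is down. 8 mm free under it.
- lock (a joint): Travel of the lock plate towards the gauge's -x, m: 0 to 0.008 at the start (open), 0.055 fully home over the knob. Slides with about 2 N. Its underside is 97 mm above the bench, so it passes over the knob only when the pin is fully down.
- lock_tab (a point): Centre of the top edge of the lock plate's upright tab, 145 mm above the bench: tab 12 mm along the gauge's x, 40 mm along y, 40 mm tall above the plate (plate top 105 mm above the bench). It starts about 80 mm to the gauge's +x side of the pin.
- strip (a joint): How far the notched strip has been shoved along the rails from its setting, m: 0 at the start. Only friction holds it: the pin shoves it along if the head is driven with more than about 35 N against the notch's wall.
- weight: Bystander: dark steel weight 52 mm in diameter, 74 mm tall, standing on the deck. Origin: centre of its underside.
- dye_jar: Bystander: amber jar 48 mm in diameter, 75 mm tall, standing on the deck. Origin: centre of its underside.
- mallet: Bystander: hammer 260 mm long lying on the bench to the right. Origin: about its middle, on its underside.
- tool_pot: Bystander: blue pot 76 mm in diameter, 90 mm tall, standing on the bench to the left. Origin: centre of its underside.

How it is judged:
By the outcome, as a careful person would: the job done as asked, in the order asked, and still so for the second after the job is handed in, with the robot touching nothing.
It also fails if it takes over 61 s, if anything falls off the work surface, if the arm or the gripper's body presses on something with over 40 N, if the wrist force passes 120 N, or if a joint passes its speed limit or range.

### The arm

A 6-joint arm with a two-finger parallel gripper is mounted at the origin on the work surface. World frame = base frame: x ahead of the robot, y to its left, z up, the work surface at z = 0. Lengths are in m, angles in rad, forces in N, time in s.
With the tool pointing down it reaches from about 0.35 to 0.975 m from the base axis. Payload 4.9 kg.
Tool frame: the origin (TCP) lies at the very end of the fingers, on their centre line; the grasp point (between the pads) lies 19 mm behind it; z points along the fingers, y is the line along which they close (so a half turn about z gives the same grasp; the last joint's range is limited). The gripper opens to 85 mm and grips with 20 to 120 N. Pads are 22 mm wide; open, the fingers measure 114 mm over their backs; the gripper's body (76 mm by 85 mm) begins 54 mm behind the grasp point. The pads swing forward as they close: fully open they stand 13 mm farther back than shut.
Start: joints at [1.105, 0.053, 1.613, -0, 1.476, -0.119], TCP at [0.212, 0.588, 0.231] pointing down, gripper open.
Joint ranges: [-3.01, 3.01], [-1.01, 2.22], [0.06, 2.58], [-1.02, 4.17], [0.09, 2.62], [-3.14, 3.14]. Speed limits (rad/s): [2.57, 2.57, 3.14, 3.14, 3.14, 3.14].

### API

Orientations are given as a unit quaternion [w, x, y, z].
In Python, from plant import monitor, vision, manip gives the robot as it stands. The module is installed in compiled form; this text tells all that it offers.
- The arm moves only by the tool arm_command, never from a script. Its argument "rows" is a list of rows, each a list of 3 entries, a list of its own where there are three numbers: the finger opening in mm, from 0 to 85.4, then the shift along the world's x, y, z in units of 30 cm (1.0 is 30 cm), then the turn, a rotation vector about the world's x, y, z in units of pi/2 rad (1.0 is pi/2 rad). In form: [[claw, [x, y, z], [wx, wy, wz]], ...]. A call has 1 to 12 rows; each row is the pose to reach, as a shift and turn from the pose commanded when the call began; what a row does not reach only later rows make up. A row lasts 1/12 s, in which the tool goes at most 41.7 mm and 7.16 degrees, less where a joint would pass 70% of its speed; a pose out of reach is approached as far as the arm can. A call with a number of a shift or a turn outside -1 to 1 is refused whole. A call with a gripper value outside its range is refused whole. The fingers move at their own pace and stop on an object; the grip force is fixed at half the most. Time passes only in rows, so rows that repeat a pose let the fingers close. It gives the time, the measured TCP pose, the force, the opening and the grip force at its end, in the units of the state.
- monitor.state(): the state, without advancing time (a new reading comes with each control period).
- vision.grab_frame(name): name is "scene" or "top" or "wrist"; returns a dict with "color" (480x640x3 uint8, red, green, blue), "z_map" (480x640 float32, m along the optical axis (not along the pixel's ray), 0 where there is no reading), "mtx" (3x3 intrinsics, pixels), "R" (3x3) and "t" (3): a world point X has camera coordinates R X + t. Camera axes: x right, y down, z forward; pixel columns grow to the right and rows downward; lengths in m; the calibration is good to about 2 mm. A picture is of the moment at which its call begins.
- manip.job_done(): hands the job in; it is judged then, once.
The state is a dict: "time": time; "joint_pos": joint angles; "joint_vel": joint speeds; "joint_efforts": joint torques, N m; "tool_pos": TCP position; "tool_rot": TCP orientation; "contact_force": force on the tool from outside, world axes, zero at the start; "ft_torque": the same for the moment, N m; "gripper_width": opening from 0.0 (shut) to 1.0 (fully open); "grasp_force": force on a finger pad.
Only numpy, scipy, OpenCV 4.12 (cv2) and the standard library are available. Lean on these libraries where they do the work, as an engineer would, in place of code of your own. Each camera call takes 0.05 s, during which the arm holds its last target. There are 200 camera calls.

## Working session

There is one attempt and no reset: what is moved stays moved. The work goes in short steps, Python scripts to look and compute and a tool call to move; the robot and the scene stay as the last step left them, time stands still between calls to the robot, and variables do not carry over. Pictures are saved under pics/ and viewed, at most 10 in all, crops included, and the job is handed in when it is done.

Besides the shell and the picture viewer there is one more tool, called after "Emit:" as name(argument=value, ...), one argument or row to a line, values as JSON. arm_command: Moves the arm, as the interface text tells. Shifts and turns lie within -1 to 1; 1 stands for 30 cm of shift or pi/2 rad of turn. Its arguments: {"type":"object","properties":{"rows":{"type":"array"}},"required":["rows"]}

```bash
mkdir -p pics; cat > h.py <<'E'
import numpy as np, cv2
from plant import monitor, vision, manip
def grab(n):
    f=vision.grab_frame(n); np.savez(f'{n}.npz',**f); return f
def load(n): return dict(np.load(f'{n}.npz'))
def ray(f,u,v):
    d=np.linalg.inv(f['mtx'])@np.array([u,v,1.]); R=f['R']; return -R.T@f['t'], R.T@d
def plane(f,u,v,z):
    c,d=ray(f,u,v); return c+d*(z-c[2])/d[2]
def proj(f,X):
    p=f['mtx']@(f['R']@np.array(X)+f['t']); return p[:2]/p[2]
def cloud(f):
    v,u=np.mgrid[0:480,0:640]; z=f['z_map']; K=np.linalg.inv(f['mtx'])
    P=np.stack([u,v,np.ones_like(u)],-1)@K.T*z[...,None]; return (P-f['t'])@f['R']
E
python3 - <<'E'
from h import *
for n in ("scene","top"):
    f=grab(n); cv2.imwrite(f'pics/{n}0.png',f['color'][...,::-1]); print(n,f['t'],(-f['R'].T@f['t']),(f['z_map']>0).mean())
s=monitor.state(); print(s)
E
```

```text
scene [ 0.17489065 -0.39931792  1.77456679] [1.3329283  0.21080663 1.23206799] 0.9960709635416667
top [-0.026718    0.61616495  1.19140144] [ 0.34083489 -0.03118479  1.29717754] 0.996142578125
{'time': 0.1, 'joint_pos': array([ 1.10501414e+00,  5.32967097e-02,  1.61416630e+00, -3.72099311e-05,
        1.47602552e+00, -1.18990979e-01]), 'joint_vel': array([-1.61922644e-04,  5.34360809e-05, -5.71900723e-03,  1.16209453e-03,
       -2.24734027e-03,  1.42670095e-03]), 'joint_efforts': array([ 2.60473371e-04, -3.94903457e+01, -3.71364641e+01, -1.50768774e-04,
        3.84004015e-03, -3.04461446e-05]), 'tool_pos': array([0.21216974, 0.5872729 , 0.23017659]), 'tool_rot': array([-2.55498522e-04,  1.72526193e-01,  9.85004474e-01, -9.13045214e-04]), 'contact_force': array([-0.02915636, -0.31346069, -0.34110583]), 'ft_torque': array([-0.05841826,  0.00972779,  0.01374804]), 'grasp_force': 0.0, 'gripper_width': 1.0002761868621421}
```

View pics/top0.png

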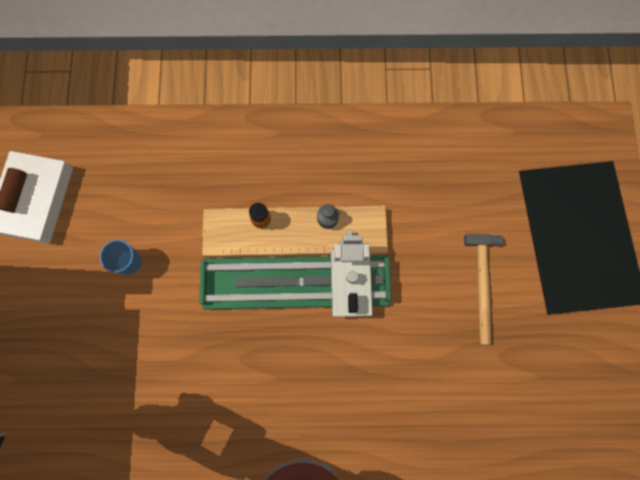

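View pics/scene0.png

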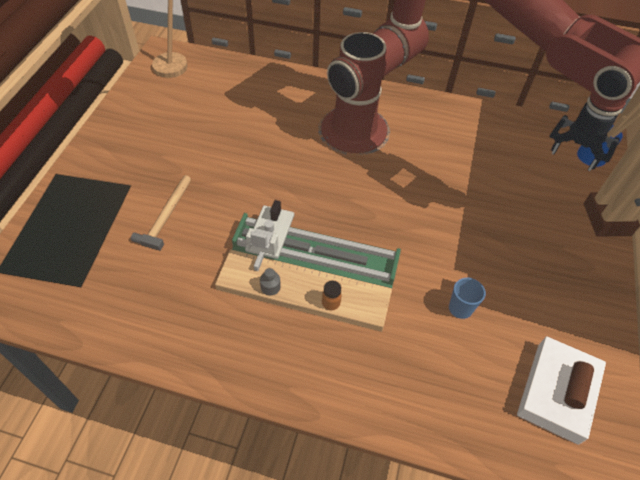

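The top view shows the gauge lying along world y. The head is at px (352,280), the knob at (353,277), the black block at (353,302) and the tab at (350,238). The jar (260,215) and weight (328,215) stand on the deck. The strip has a pale mark at (302,282). The scene view agrees. Next I'll measure these.

```bash
python3 - <<'E'
from h import *
f=load('top'); P=cloud(f); c=f['color']; hsv=cv2.cvtColor(c,cv2.COLOR_RGB2HSV)
g=cv2.inRange(hsv,(60,90,30),(90,255,255)); g[:, :180]=0; g[:,410:]=0
ct=[k for k in cv2.findContours(g,cv2.RETR_EXTERNAL,cv2.CHAIN_APPROX_NONE)[0]]
pts=np.concatenate(ct)[:,0]; pts=np.array([q for q in pts if 190<q[1]<330])
hp=np.array([plane(f,u,v,.012)[:2] for u,v in pts],np.float32)
r=cv2.minAreaRect(hp); print('green',r, 'z',np.median(P[g>0][:,2]))
Z=P[...,2]; roi=np.zeros_like(Z,bool); roi[225:325,325:380]=True
for lo,hi,n in((.05,.065,'plate'),(.088,.103,'knob/block'),(.10,.11,'lockplate'),(.125,.16,'tab')):
    m=roi&(Z>lo)&(Z<hi); n_,l,st,ce=cv2.connectedComponentsWithStats(m.astype(np.uint8))
    for i in range(1,n_):
        if st[i,4]>6:
            q=P[l==i]; print(n,st[i],q.mean(0).round(4),q.min(0).round(3),q.max(0).round(3),'col',c[l==i].mean(0).round())
# tall stuff on deck
print('depth noise',np.std(P[100:150,300:400,2]),np.median(P[400:420,400:420,2]))
w=cv2.resize(c[190:330,190:400],None,fx=3.8,fy=3.8,interpolation=cv2.INTER_CUBIC); cv2.imwrite('pics/topcrop.png',w[...,::-1])
E
```

```text
green ((0.5105332136154175, 0.015904247760772705), (0.11666586995124817, 0.44708162546157837), 0.712604284286499) z 0.020043310993629732
plate [325 225   9   2  14] [ 0.6364 -0.0644  0.0565] [ 0.635 -0.075  0.05 ] [ 0.638 -0.056  0.062] col [56. 56. 53.]
plate [347 229   6   6  31] [ 0.6212 -0.1138  0.055 ] [ 0.615 -0.12   0.051] [ 0.628 -0.108  0.059] col [177. 161. 141.]
plate [ 331  249   42   67 1881] [ 0.4941 -0.1138  0.0557] [ 0.428 -0.161  0.05 ] [ 0.581 -0.069  0.065] col [182. 178. 162.]
knob/block [356 249   4   3   7] [ 0.5685 -0.1281  0.1017] [ 0.566 -0.131  0.101] [ 0.571 -0.124  0.103] col [179. 175. 164.]
knob/block [347 250   7   7  15] [ 0.5628 -0.1094  0.1013] [ 0.555 -0.117  0.099] [ 0.569 -0.104  0.103] col [179. 175. 164.]
knob/block [351 255   5   5   8] [ 0.5531 -0.1164  0.1015] [ 0.549 -0.121  0.099] [ 0.558 -0.112  0.103] col [178. 174. 163.]
knob/block [362 255   7   3   8] [ 0.5549 -0.1436  0.0965] [ 0.553 -0.151  0.091] [ 0.558 -0.137  0.103] col [142. 139. 127.]
knob/block [335 257   6   2   8] [ 0.5533 -0.0833  0.0937] [ 0.552 -0.088  0.089] [ 0.554 -0.077  0.097] col [142. 139. 126.]
knob/block [347 270  11  12 101] [ 0.5126 -0.1147  0.0935] [ 0.5   -0.126  0.089] [ 0.525 -0.103  0.098] col [178. 174. 163.]
knob/block [349 292  10  20 169] [ 0.4542 -0.115   0.0985] [ 0.434 -0.126  0.089] [ 0.476 -0.106  0.103] col [51. 49. 49.]
lockplate [335 238  34  23 464] [ 0.5655 -0.1137  0.1053] [ 0.545 -0.15   0.1  ] [ 0.596 -0.077  0.11 ] col [174. 169. 157.]
lockplate [350 292   7   9  22] [ 0.4656 -0.1155  0.1017] [ 0.458 -0.122  0.1  ] [ 0.475 -0.108  0.104] col [52. 50. 50.]
lockplate [350 302   6  10  23] [ 0.4432 -0.1137  0.1012] [ 0.434 -0.119  0.1  ] [ 0.453 -0.108  0.104] col [37. 35. 37.]
tab [343 235  19   7 128] [ 0.5878 -0.113   0.1417] [ 0.583 -0.133  0.125] [ 0.595 -0.094  0.151] col [160. 154. 142.]
depth noise 0.1937722848189886 -0.0008728805197531495
```

View pics/topcrop.png

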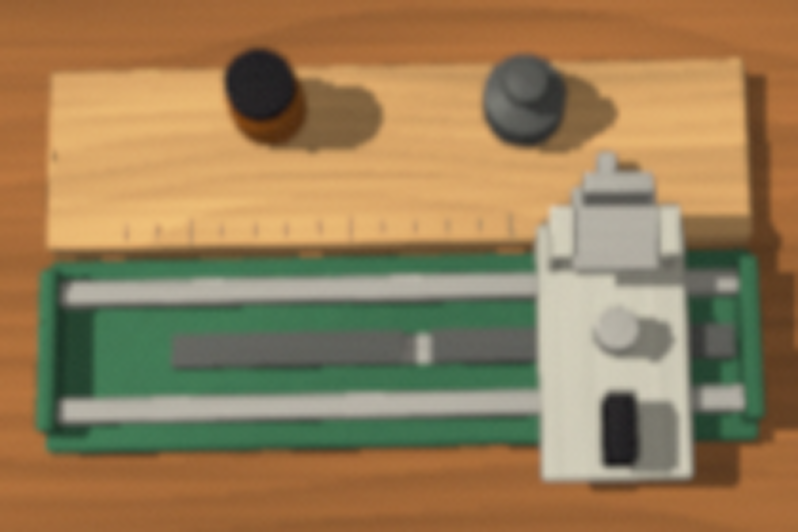

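The crop shows a pale band on the strip at crop (424,348), which is top px (301.6,281.6). It may be the working notch. The knob measures 93.5 mm high, the block 98.5–101 mm and the lock plate 105 mm, all matching the text. I'll move above the head for a wrist view.

Emit:
arm_command(
  rows=[
    [85, [0.4, -1, 0], [0, 0, 0.229]],
    [85, [0.4, -1, 0], [0, 0, 0.229]],
    [85, [0.4, -1, 0], [0, 0, 0.229]],
    [85, [0.4, -1, 0], [0, 0, 0.229]],
    [85, [0.4, -1, 0], [0, 0, 0.229]],
    [85, [0.4, -1, 0], [0, 0, 0.229]],
    [85, [0.4, -1, 0], [0, 0, 0.229]],
    [85, [0.4, -1, 0], [0, 0, 0.229]],
  ],
)

```text
time: 0.77
tool_pos: [0.3326, 0.2852, 0.2308]
tool_rot: [0.0, -0.006, 1.0, -0.0]
contact_force: [1.2, 0.7, 1.1]
gripper_width: 0.992
grasp_force: 0.0
```

Emit:
arm_command(
  rows=[
    [85, [0.4, -1, 0], [0, 0, 0]],
    [85, [0.4, -1, 0], [0, 0, 0]],
    [85, [0.4, -1, 0], [0, 0, 0]],
    [85, [0.4, -1, 0], [0, 0, 0]],
    [85, [0.4, -1, 0], [0, 0, 0]],
    [85, [0.4, -1, 0], [0, 0, 0]],
    [85, [0.4, -1, 0], [0, 0, 0]],
    [85, [0.4, -1, 0], [0, 0, 0]],
  ],
)

```text
time: 1.43
tool_pos: [0.4527, -0.0152, 0.231]
tool_rot: [-0.0, -0.005, 1.0, -0.0]
contact_force: [0.5, 0.7, -0.5]
gripper_width: 1.002
grasp_force: 0.0
```

```bash
python3 - <<'E'
from h import *
s=monitor.state(); print(s['time'],s['tool_pos'],s['tool_rot'],s['contact_force'])
f=grab('wrist'); cv2.imwrite('pics/w1.png',f['color'][...,::-1]); print(-f['R'].T@f['t'],f['R'])
t=load('top'); print('patch',plane(t,301.6,281.6,.030), cloud(t)[282,295:310,1:].round(3).tolist())
E
```

```text
1.4333 [ 0.45267602 -0.01517145  0.23099435] [-7.05086642e-06 -5.39222291e-03  9.99985429e-01 -2.55186275e-04] [ 0.48797397  0.69494774 -0.52633688]
[ 0.38469275 -0.0159156   0.37271064] [[-0.01140171  0.99993361 -0.00166919]
 [ 0.96231416  0.0114263   0.27170003]
 [ 0.27170106  0.00149156 -0.96238054]]
patch [ 0.50834777 -0.00074148  0.03      ] [[0.014, 0.037], [0.013, 0.023], [0.01, 0.02], [0.008, 0.021], [0.005, 0.025], [0.003, 0.016], [0.001, 0.018], [-0.002, 0.025], [-0.004, 0.034], [-0.006, 0.032], [-0.009, 0.029], [-0.011, 0.032], [-0.013, 0.034], [-0.016, 0.031], [-0.018, 0.033]]
```

View pics/w1.png

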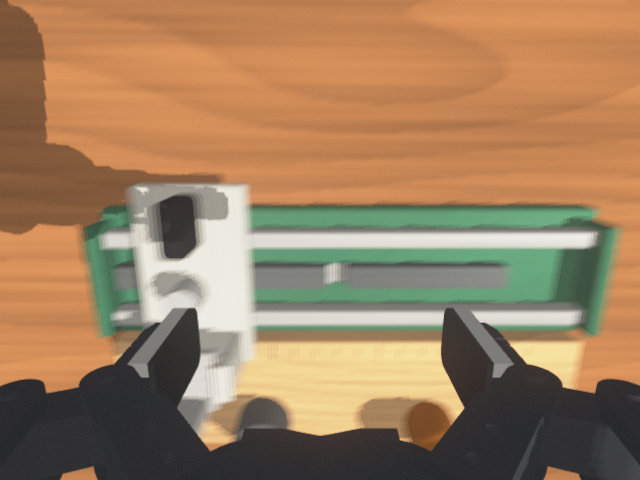

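The wrist view shows the block at (180,225), the knob at (182,292) and the strip gap at about (335,273). I'll triangulate with the wrist view.

```bash
python3 - <<'E'
from h import *
f=load('wrist'); P=cloud(f); c=f['color']; Z=P[...,2]
X,Y=P[...,0],P[...,1]
for n,m in (('knob',(abs(Z-.094)<.004)&(abs(X-.512)<.02)&(abs(Y+.115)<.02)),('block',(abs(Z-.1)<.004)&(abs(X-.454)<.025)&(abs(Y+.115)<.02)),('tab',(Z>.135)&(Z<.155)&(abs(X-.588)<.02)&(abs(Y+.113)<.03))):
    q=P[m]; 
    if len(q): print(n,len(q),np.median(q,0).round(4),np.percentile(q,3,0).round(4),np.percentile(q,97,0).round(4))
for v in (268,272,276): print([(round(float(P[v,u,1])*1000),round(float(Z[v,u])*1000)) for u in range(312,356,2)])
row=c[266:282,300:370].mean((0,2)).round().astype(int); print(row.tolist())
for u in (325,342): print(u,plane(f,u,273,.03),plane(load('top'),*( [299.5,282] if u==342 else [304,282]),.03))
# rail directions -> yaw from wrist green bed edges
t=load('top')
for n,g in(('top',t),('wrist',f)):
    hsv=cv2.cvtColor(g['color'],cv2.COLOR_RGB2HSV); m=cv2.inRange(hsv,(60,90,30),(90,255,255)); m[:, :80]=0
    Q=cloud(g); q=Q[(m>0)&(abs(Q[...,2]-.015)<.012)&(abs(Q[...,0]-.51)<.09)&(abs(Q[...,1])<.26)][:,:2].astype(np.float32); print(n,cv2.minAreaRect(q), 'axis',cv2.fitLine(q,cv2.DIST_L2,0,.01,.01).ravel())
E
```

```text
knob 611 [ 0.5083 -0.1138  0.0933] [ 0.5004 -0.1258  0.0909] [ 0.5165 -0.1032  0.0945]
block 1583 [ 0.4534 -0.1148  0.099 ] [ 0.435  -0.124   0.0966] [ 0.4731 -0.1065  0.1004]
tab 133 [ 0.5836 -0.0956  0.1384] [ 0.5822 -0.1015  0.1353] [ 0.5913 -0.0939  0.1434]
[(-22, 34), (-21, 33), (-19, 33), (-17, 33), (-15, 34), (-14, 34), (-12, 33), (-10, 34), (-8, 32), (-7, 33), (-5, 32), (-2, 18), (-1, 20), (1, 20), (3, 19), (5, 20), (6, 21), (8, 20), (10, 19), (12, 20), (13, 32), (15, 31)]
[(-22, 34), (-21, 34), (-19, 33), (-17, 33), (-15, 33), (-14, 33), (-12, 32), (-10, 32), (-8, 33), (-6, 33), (-5, 32), (-2, 19), (-1, 19), (1, 19), (3, 19), (5, 20), (7, 21), (8, 20), (10, 19), (12, 20), (13, 34), (15, 32)]
[(-22, 34), (-21, 33), (-19, 33), (-17, 33), (-15, 33), (-13, 33), (-12, 33), (-10, 33), (-8, 32), (-6, 32), (-5, 32), (-2, 20), (-1, 19), (1, 20), (3, 20), (5, 19), (7, 18), (9, 20), (10, 19), (12, 21), (13, 33), (15, 32)]
[124, 124, 124, 124, 124, 124, 124, 123, 124, 124, 124, 124, 124, 124, 124, 124, 124, 124, 125, 124, 124, 124, 126, 139, 157, 159, 168, 181, 181, 188, 201, 196, 187, 198, 195, 182, 182, 176, 161, 161, 154, 134, 129, 133, 130, 123, 128, 125, 119, 123, 122, 116, 119, 123, 123, 123, 123, 122, 123, 123, 123, 123, 123, 123, 123, 123, 123, 123, 123, 123]
325 [ 0.50900458 -0.01081697  0.03      ] [ 0.5073692  -0.00634311  0.03      ]
342 [0.50882372 0.00424472 0.03      ] [0.50744472 0.00416337 0.03      ]
top ((0.5096685886383057, 0.014501094818115234), (0.11670193821191788, 0.4328491985797882), 0.6629889607429504) axis [ 0.00254102 -0.9999968   0.50464374  0.06824764]
wrist ((0.5119487047195435, 0.009009495377540588), (0.11436162143945694, 0.42713862657546997), 0.8455401659011841) axis [0.02431292 0.9997044  0.49430245 0.08324251]
```

Emit:
arm_command(
  rows=[
    [50, [0.19, -0.33, 0], [0, 0, 0]],
    [50, [0.19, -0.33, 0], [0, 0, 0]],
    [50, [0.19, -0.33, 0], [0, 0, 0]],
    [50, [0.19, -0.33, -0.1], [0, 0, 0]],
    [50, [0.19, -0.33, -0.2], [0, 0, 0]],
    [50, [0.19, -0.33, -0.3], [0, 0, 0]],
    [50, [0.19, -0.33, -0.38], [0, 0, 0]],
    [50, [0.19, -0.33, -0.44], [0, 0, 0]],
    [50, [0.19, -0.33, -0.49], [0, 0, 0]],
    [50, [0.19, -0.33, -0.53], [0, 0, 0]],
    [50, [0.19, -0.33, -0.54], [0, 0, 0]],
    [50, [0.19, -0.33, -0.54], [0, 0, 0]],
  ],
)

```text
time: 2.48
tool_pos: [0.5086, -0.1109, 0.0682]
tool_rot: [-0.001, -0.006, 1.0, 0.0]
contact_force: [-0.5, -0.2, 0.7]
gripper_width: 0.587
grasp_force: 0.0
```

```bash
python3 - <<'E'
from h import *
s=monitor.state(); print(s['tool_pos'],s['contact_force'])
f=grab('scene'); w=cv2.resize(f['color'][180:320,210:410],None,fx=4,fy=4,interpolation=cv2.INTER_CUBIC); cv2.imwrite('pics/s2.png',w[...,::-1])
E
```

```text
[ 0.50862924 -0.11085394  0.06817283] [-0.48071198 -0.19985353  0.72234657]
```

View pics/s2.png

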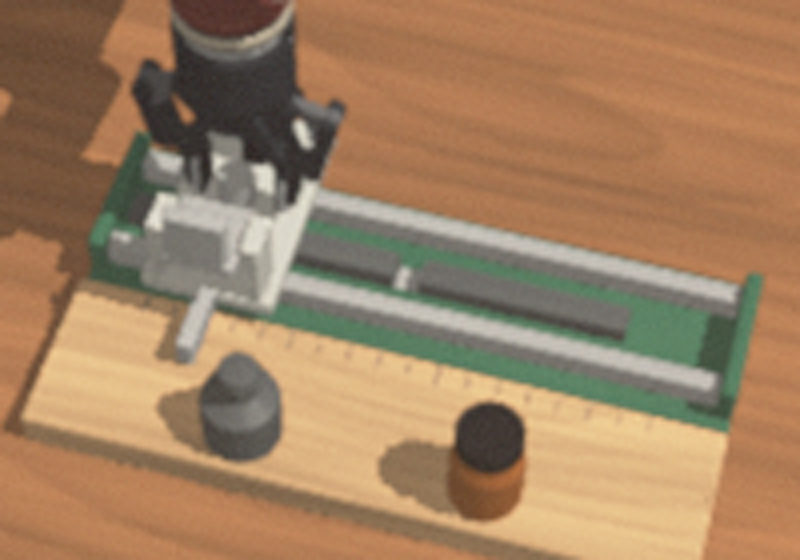

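The scene crop shows the fingers straddling the knob at about (235,170). The gap in the strip is at (403,278). A pointer rod at (195,325) sticks out toward the weight at (240,405), so I'll check the clearance.

```bash
python3 - <<'E'
from h import *
for n in('top','scene'):
    P=cloud(load(n)); X,Y,Z=P[...,0],P[...,1],P[...,2]
    m=(X>.595)&(X<.72)&(Y>-.105)&(Y<-.02)&(Z>.04)&(Z<.12); q=P[m]; print(n,'weight',q.min(0).round(3),q.max(0).round(3),len(q), cv2.minEnclosingCircle(q[:,:2].astype(np.float32)))
    for lo,hi in((.04,.06),(.06,.08),(.08,.12)):
        k=q[(q[:,2]>lo)&(q[:,2]<hi)]
        if len(k): print(lo,k.min(0).round(3),k.max(0).round(3))
    m=(X>.595)&(X<.66)&(Y>-.14)&(Y<-.1)&(Z>.036)&(Z<.08); q=P[m]
    if len(q): print('rod',q.min(0).round(3),q.max(0).round(3),len(q),np.percentile(q,97,0).round(3))
s=monitor.state(); print(s['tool_pos'],s['time'])
E
```

```text
top weight [ 0.634 -0.089  0.04 ] [ 0.686 -0.038  0.109] 428 ((0.6603370308876038, -0.062471065670251846), 0.026530569419264793)
0.04 [ 0.634 -0.087  0.04 ] [ 0.659 -0.038  0.06 ]
0.06 [ 0.635 -0.089  0.06 ] [ 0.686 -0.038  0.08 ]
0.08 [ 0.647 -0.077  0.092] [ 0.674 -0.049  0.109]
rod [ 0.615 -0.133  0.036] [ 0.657 -0.104  0.059] 36 [ 0.649 -0.108  0.059]
scene weight [ 0.595 -0.104  0.04 ] [ 0.69  -0.041  0.119] 430 ((0.6411641240119934, -0.0794139951467514), 0.051369816064834595)
0.04 [ 0.661 -0.088  0.04 ] [ 0.69  -0.041  0.06 ]
0.06 [ 0.638 -0.093  0.06 ] [ 0.689 -0.042  0.079]
0.08 [ 0.595 -0.104  0.081] [ 0.677 -0.053  0.119]
rod [ 0.595 -0.133  0.036] [ 0.652 -0.101  0.06 ] 82 [ 0.631 -0.112  0.059]
[ 0.50950508 -0.11118611  0.06945051] 2.5333
```

Emit:
arm_command(
  rows=[
    [50, [0.01, 0, 0], [0, 0, 0]],
    [50, [0.01, 0, 0], [0, 0, 0]],
    [50, [0.01, 0, 0], [0, 0, 0]],
  ],
)

```text
time: 2.78
tool_pos: [0.5135, -0.1115, 0.0706]
tool_rot: [0.001, -0.007, 1.0, -0.0]
contact_force: [0.9, -0.6, 0.8]
gripper_width: 0.581
grasp_force: 0.0
```

```bash
python3 - <<'E'
from h import *
t=load('top'); s=load('scene')
for v in range(225,240): print(v,[f"{int(t['color'][v,u].mean())}/{cloud(t)[v,u,2]*1000:.0f}/{cloud(t)[v,u,0]*1000:.0f}" for u in range(346,356)])
print('tip top',plane(t,349.5,229.5,.055),'tip scene',plane(s,256.3,268.5,.05))
E
```

```text
225 ['122/28/644', '138/29/644', '150/33/643', '162/26/644', '167/26/644', '168/28/644', '169/32/643', '168/32/643', '168/28/644', '168/30/643']
226 ['151/31/641', '165/31/641', '169/28/641', '172/33/640', '172/27/642', '173/29/641', '172/29/641', '172/31/641', '172/32/640', '171/31/641']
227 ['168/31/638', '172/29/639', '173/26/639', '173/30/638', '173/25/640', '174/29/639', '173/32/638', '174/31/638', '174/27/639', '174/23/640']
228 ['167/31/636', '167/30/636', '166/28/636', '167/31/636', '168/28/636', '169/34/635', '170/27/637', '169/27/637', '170/28/636', '169/31/636']
229 ['161/29/634', '159/26/635', '158/32/633', '160/27/634', '161/54/628', '163/53/628', '162/31/633', '162/25/635', '163/30/633', '163/32/633']
230 ['159/29/631', '160/55/625', '163/56/625', '165/59/625', '165/56/625', '159/54/626', '153/52/626', '156/29/631', '157/28/632', '160/30/631']
231 ['159/28/629', '162/54/623', '170/51/624', '173/59/622', '170/57/622', '159/56/623', '145/52/624', '149/30/629', '152/32/628', '151/29/629']
232 ['157/28/627', '160/53/621', '171/56/620', '174/55/621', '170/53/621', '157/58/62
[... 518 characters left out ...]
/592', '170/143/592', '170/144/592', '171/147/591', '170/145/592', '167/151/590', '164/143/592', '163/145/591', '162/145/591', '163/143/592']
237 ['173/145/589', '172/146/589', '172/147/589', '174/141/590', '173/145/589', '172/142/590', '171/146/589', '171/145/589', '169/140/590', '169/146/589']
238 ['173/148/586', '173/149/586', '174/141/588', '173/148/586', '173/146/587', '173/148/586', '171/143/587', '170/145/587', '170/147/587', '169/145/587']
239 ['164/145/585', '164/142/586', '164/144/585', '164/146/585', '164/146/585', '165/145/585', '164/143/585', '160/142/585', '162/142/585', '160/144/585']
tip top [ 0.62660697 -0.11355447  0.055     ] tip scene [ 0.63154195 -0.11351392  0.05      ]
```

The rod tip is at x=0.627 and the weight's edge at x=0.634, about 7 mm clear. I'll grip the knob.

Emit:
arm_command(
  rows=[
    [50, [0, -0.01, -0.005], [0, 0, 0]],
    [35, [0, -0.01, -0.005], [0, 0, 0]],
    [20, [0, -0.01, -0.005], [0, 0, 0]],
    [20, [0, -0.01, -0.005], [0, 0, 0]],
    [20, [0, -0.01, -0.005], [0, 0, 0]],
    [20, [0, -0.01, -0.005], [0, 0, 0]],
    [20, [0, -0.01, -0.005], [0, 0, 0]],
  ],
)

```text
time: 3.37
tool_pos: [0.5125, -0.1145, 0.0682]
tool_rot: [0.0, -0.007, 1.0, -0.0]
contact_force: [-1.3, -1.2, 3.3]
gripper_width: 0.285
grasp_force: 58.8
```

Emit:
arm_command(
  rows=[
    [20, [0, 0, 0.01], [0, 0, 0]],
    [20, [0, 0, 0.02], [0, 0, 0]],
    [20, [0, 0, 0.03], [0, 0, 0]],
    [20, [0, 0, 0.04], [0, 0, 0]],
    [20, [0, 0, 0.047], [0, 0, 0]],
    [20, [0, 0, 0.047], [0, 0, 0]],
  ],
)

```text
time: 3.87
tool_pos: [0.5123, -0.1143, 0.082]
tool_rot: [-0.0, -0.006, 1.0, -0.0]
contact_force: [2.0, -3.3, -4.3]
gripper_width: 0.285
grasp_force: 59.1
```

Emit:
arm_command(
  rows=[
    [20, [0, 0.01, 0], [0, 0, 0]],
    [20, [0, 0.03, 0], [0, 0, 0]],
    [20, [0, 0.05, 0], [0, 0, 0]],
    [20, [-0.001, 0.075, 0], [0, 0, 0]],
    [20, [-0.001, 0.1, 0], [0, 0, 0]],
    [20, [-0.001, 0.1, 0], [0, 0, 0]],
  ],
)

```text
time: 4.37
tool_pos: [0.5119, -0.082, 0.0816]
tool_rot: [-0.0, -0.007, 1.0, 0.001]
contact_force: [2.7, 2.8, -5.1]
gripper_width: 0.283
grasp_force: 59.5
```

```bash
cat >> h.py <<'E'
def head():
    """head plate / block y positions from the top camera, lock plate z"""
    f=grab('top'); P=cloud(f); X,Y,Z=P[...,0],P[...,1],P[...,2]; hsv=cv2.cvtColor(f['color'],cv2.COLOR_RGB2HSV)
    m=(X>.58)&(X<.6)&(abs(Z-.145)<.012); print('tab y',np.median(Y[m]).round(4) if m.any() else None,'x',np.median(X[m]).round(4) if m.any() else None)
    m=(X>.615)&(X<.63)&(Z>.045)&(Z<.065)&(Y<.06); print('rod y',np.median(Y[m]).round(4) if m.any() else None)
    s=monitor.state(); print(s['time'],s['tool_pos'].round(4),s['contact_force'].round(1))
    return f,P
E
python3 -c "from h import *; head()"
```

```text
tab y None x None
rod y None
4.4167 [ 0.5119 -0.0821  0.0816] [ 3.2  3.1 -5.6]
```

Emit:
arm_command(
  rows=[
    [20, [0, 0.02, 0], [0, 0, 0]],
    [20, [-0.001, 0.05, 0], [0, 0, 0]],
    [20, [-0.001, 0.08, 0], [0, 0, 0]],
    [20, [-0.001, 0.11, 0], [0, 0, 0]],
    [20, [-0.002, 0.14, 0], [0, 0, 0]],
    [20, [-0.002, 0.17, 0], [0, 0, 0]],
    [20, [-0.002, 0.19, 0], [0, 0, 0]],
    [20, [-0.002, 0.2, 0], [0, 0, 0]],
    [20, [-0.002, 0.2, 0], [0, 0, 0]],
  ],
)

```text
time: 5.17
tool_pos: [0.5113, -0.0229, 0.0817]
tool_rot: [-0.0, -0.007, 1.0, 0.001]
contact_force: [1.5, 2.0, -5.1]
gripper_width: 0.281
grasp_force: 59.7
```

Emit:
arm_command(
  rows=[
    [20, [0, 0, -0.008], [0, 0, 0]],
    [20, [0, 0, -0.016], [0, 0, 0]],
    [20, [0, 0, -0.016], [0, 0, 0]],
    [50, [0, 0, -0.016], [0, 0, 0]],
    [50, [0, 0, -0.016], [0, 0, 0]],
    [50, [0, 0, -0.016], [0, 0, 0]],
    [50, [0, 0, -0.016], [0, 0, 0]],
  ],
)

```text
time: 5.75
tool_pos: [0.512, -0.0248, 0.0777]
tool_rot: [0.001, -0.006, 1.0, -0.0]
contact_force: [0.4, -0.5, -0.5]
gripper_width: 0.584
grasp_force: 0.0
```

```bash
python3 - <<'E'
from h import *
f=grab('scene'); w=cv2.resize(f['color'][180:320,210:410],None,fx=4,fy=4,interpolation=cv2.INTER_CUBIC); cv2.imwrite('pics/s3.png',w[...,::-1])
s=monitor.state(); print(s['time'],s['tool_pos'],s['contact_force'])
P=cloud(f); X,Y,Z=P[...,0],P[...,1],P[...,2]
m=(X>.61)&(X<.64)&(Z>.042)&(Z<.065)&(Y<.06)&(Y>-.14); print(np.histogram(Y[m],bins=np.arange(-.14,.061,.01)))
E
```

```text
5.8 [ 0.5119543  -0.02466846  0.07761358] [-0.81073218 -0.0128523  -0.54932354]
(array([ 0,  0,  0,  0,  0,  0,  0,  0,  0,  0,  6, 34,  0,  0,  0,  0,  0,
        0,  0,  0]), array([-1.40000000e-01, -1.30000000e-01, -1.20000000e-01, -1.10000000e-01,
       -1.00000000e-01, -9.00000000e-02, -8.00000000e-02, -7.00000000e-02,
       -6.00000000e-02, -5.00000000e-02, -4.00000000e-02, -3.00000000e-02,
       -2.00000000e-02, -1.00000000e-02,  1.11022302e-16,  1.00000000e-02,
        2.00000000e-02,  3.00000000e-02,  4.00000000e-02,  5.00000000e-02,
        6.00000000e-02]))
```

View pics/s3.png

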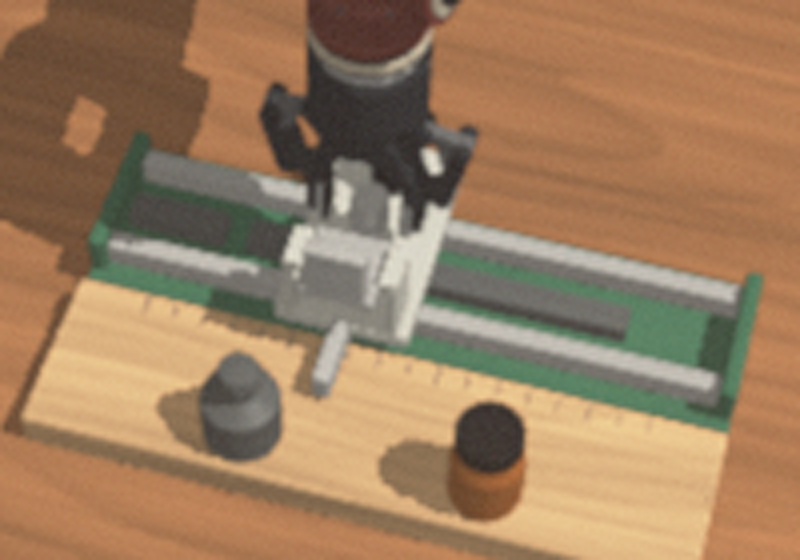

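The crop shows the head moved to about 0.09 travel, with the rod well clear of the weight. The pin was released short of the notch and should be riding on the strip. I'll now grip the block.

Emit:
arm_command(
  rows=[
    [50, [0, 0, 0.09], [0, 0, 0]],
    [50, [0, 0, 0.17], [0, 0, 0]],
    [50, [-0.05, 0, 0.17], [0, 0, 0]],
    [50, [-0.15, 0, 0.17], [0, 0, 0]],
    [50, [-0.19, 0, 0.17], [0, 0, 0]],
    [50, [-0.19, 0, 0.12], [0, 0, 0]],
    [50, [-0.19, 0, 0.05], [0, 0, 0]],
    [50, [-0.19, 0, -0.01], [0, 0, 0]],
    [50, [-0.19, 0, -0.02], [0, 0, 0]],
    [50, [-0.19, 0, -0.02], [0, 0, 0]],
  ],
)

```text
time: 6.63
tool_pos: [0.4534, -0.0241, 0.0699]
tool_rot: [-0.001, -0.006, 1.0, 0.0]
contact_force: [0.2, -0.8, 0.1]
gripper_width: 0.586
grasp_force: 0.0
```

```bash
cat >> h.py <<'E'
def knob():
    """pin state from the scene camera: knob top height, rod y"""
    s=monitor.state(); y0=s['tool_pos'][1]
    f=grab('scene'); P=cloud(f); X,Y,Z=P[...,0],P[...,1],P[...,2]
    m=(abs(X-.511)<.011)&(abs(Y-y0)<.013)&(Z>.085)&(Z<.118)
    print('knob n',m.sum(),'z pct',np.percentile(Z[m],[20,50,80]).round(4) if m.any() else None,'xy',np.median(P[m],0).round(4) if m.any() else None)
    m=(X>.605)&(X<.64)&(Z>.042)&(Z<.065)&(abs(Y-y0)<.03); print('rod y',np.median(Y[m]).round(4))
    print(s['time'],s['tool_pos'].round(4),s['contact_force'].round(1))
E
python3 -c "from h import *; knob()"
```

```text
knob n 71 z pct [0.0946 0.1008 0.1036] xy [ 0.5154 -0.0248  0.1008]
rod y -0.0259
6.6333 [ 0.4534 -0.0241  0.0699] [ 0.2 -0.8  0.1]
```

Emit:
arm_command(
  rows=[
    [35, [0, 0, 0], [0, 0, 0]],
    [15, [0, 0, 0], [0, 0, 0]],
    [12, [0, 0, 0], [0, 0, 0]],
    [12, [0, 0, 0], [0, 0, 0]],
    [12, [0, 0, 0], [0, 0, 0]],
    [12, [0, 0, 0], [0, 0, 0]],
  ],
)

```text
time: 7.18
tool_pos: [0.4556, -0.0243, 0.0727]
tool_rot: [0.001, -0.006, 1.0, -0.0]
contact_force: [-2.2, 1.0, 6.1]
gripper_width: 0.222
grasp_force: 61.5
```

Emit:
arm_command(
  rows=[
    [12, [0, 0.01, 0], [0, 0, 0]],
    [12, [0, 0.025, 0], [0, 0, 0]],
    [12, [0, 0.04, 0], [0, 0, 0]],
    [12, [0, 0.04, 0], [0, 0, 0]],
  ],
)

```text
time: 7.52
tool_pos: [0.4555, -0.0129, 0.0727]
tool_rot: [0.001, -0.007, 1.0, -0.001]
contact_force: [-3.0, -2.6, 6.2]
gripper_width: 0.221
grasp_force: 61.6
```

```bash
python3 -c "from h import *; knob()"
```

```text
knob n 65 z pct [0.0979 0.1018 0.1047] xy [ 0.5143 -0.0141  0.1018]
rod y -0.0147
7.5167 [ 0.4555 -0.0129  0.0727] [-3.  -2.6  6.2]
```

Emit:
arm_command(
  rows=[
    [12, [0, 0.007, 0], [0, 0, 0]],
    [12, [0, 0.013, 0], [0, 0, 0]],
    [12, [0, 0.013, 0], [0, 0, 0]],
  ],
)

```text
time: 7.82
tool_pos: [0.4554, -0.0093, 0.0727]
tool_rot: [0.001, -0.007, 1.0, -0.001]
contact_force: [-2.2, -3.7, 6.9]
gripper_width: 0.226
grasp_force: 61.6
```

```bash
python3 -c "from h import *; knob()"
```

```text
knob n 64 z pct [0.0975 0.1015 0.1041] xy [ 0.5142 -0.0095  0.1015]
rod y -0.0114
7.8167 [ 0.4554 -0.0093  0.0727] [-2.2 -3.7  6.9]
```

Emit:
arm_command(
  rows=[
    [12, [0, 0.007, 0], [0, 0, 0]],
    [12, [0, 0.013, 0], [0, 0, 0]],
    [12, [0, 0.013, 0], [0, 0, 0]],
  ],
)

```text
time: 8.12
tool_pos: [0.4554, -0.0056, 0.0727]
tool_rot: [0.001, -0.006, 1.0, -0.001]
contact_force: [-3.4, -4.6, 6.0]
gripper_width: 0.226
grasp_force: 61.6
```

```bash
python3 -c "from h import *; knob()"
```

```text
knob n 61 z pct [0.0987 0.1008 0.1032] xy [ 0.5125 -0.0077  0.1008]
rod y -0.0073
8.1167 [ 0.4554 -0.0056  0.0727] [-3.4 -4.6  6. ]
```

Emit:
arm_command(
  rows=[
    [12, [0, 0.007, 0], [0, 0, 0]],
    [12, [0, 0.013, 0], [0, 0, 0]],
    [12, [0, 0.013, 0], [0, 0, 0]],
  ],
)

```text
time: 8.42
tool_pos: [0.4553, -0.0016, 0.0727]
tool_rot: [0.001, -0.007, 1.0, -0.001]
contact_force: [-3.1, -4.8, 7.1]
gripper_width: 0.226
grasp_force: 61.7
```

```bash
python3 -c "from h import *; knob()"
```

```text
knob n 66 z pct [0.0959 0.1007 0.1032] xy [ 0.5145 -0.0037  0.1007]
rod y -0.0034
8.4167 [ 0.4553 -0.0016  0.0727] [-3.1 -4.8  7.1]
```

Emit:
arm_command(
  rows=[
    [12, [0, 0.007, 0], [0, 0, 0]],
    [12, [0, 0.013, 0], [0, 0, 0]],
    [12, [0, 0.013, 0], [0, 0, 0]],
  ],
)

```text
time: 8.72
tool_pos: [0.4553, 0.0027, 0.0727]
tool_rot: [0.001, -0.006, 1.0, -0.001]
contact_force: [-3.0, -1.8, 6.3]
gripper_width: 0.228
grasp_force: 61.7
```

```bash
python3 -c "from h import *; knob()"
```

```text
knob n 59 z pct [0.0898 0.0931 0.0958] xy [0.5141 0.0012 0.0931]
rod y 0.0015
8.7167 [0.4553 0.0027 0.0727] [-3.  -1.8  6.3]
```

The pin dropped: knob z went from 0.103 to about 0.094 and the drag eased. I'll release and back off upward.

Emit:
arm_command(
  rows=[
    [40, [0, 0, 0], [0, 0, 0]],
    [50, [0, 0, 0], [0, 0, 0]],
    [50, [0, 0, 0], [0, 0, 0]],
    [50, [0, 0, 0], [0, 0, 0]],
    [50, [0, 0, 0.1], [0, 0, 0]],
    [50, [0, 0, 0.23], [0, 0, 0]],
    [50, [0, 0, 0.36], [0, 0, 0]],
    [30, [-0.12, 0, 0.4], [0, 0, 0]],
    [10, [-0.25, 0, 0.4], [0, 0, 0]],
    [0, [-0.25, 0, 0.4], [0, 0, 0]],
    [0, [-0.25, 0, 0.4], [0, 0, 0]],
  ],
)

```text
time: 9.68
tool_pos: [0.3785, 0.0035, 0.1913]
tool_rot: [0.002, -0.006, 1.0, -0.0]
contact_force: [-0.0, -0.3, -0.4]
gripper_width: 0.022
grasp_force: 0.0
```

```bash
python3 - <<'E'
from h import *
s=monitor.state(); print(s['time'],s['tool_pos'],s['gripper_width'],s['contact_force'])
for n in('top','scene'):
    f=grab(n); P=cloud(f); X,Y,Z=P[...,0],P[...,1],P[...,2]
    for k,m in (('knob',(abs(X-.511)<.009)&(abs(Y-.002)<.009)&(abs(Z-.098)<.012)),('tab',(abs(X-.588)<.02)&(abs(Y-.003)<.03)&(Z>.135)&(Z<.155)),('rod',(X>.605)&(X<.635)&(Z>.042)&(Z<.065)&(abs(Y)<.03)),('block',(abs(X-.453)<.025)&(abs(Y)<.02)&(abs(Z-.1)<.006)),('wt',(abs(X-.66)<.03)&(abs(Y+.062)<.03)&(Z>.08)&(Z<.12)),('park',(abs(X-.512)<.012)&(abs(Y-.003)<.2)&(Z>.01)&(Z<.026)),):
        q=P[m]; print(n,k,len(q),np.median(q,0).round(4) if len(q) else '',np.ptp(q,0).round(3) if len(q) else '', np.percentile(q,5,0).round(4) if len(q) else '',np.percentile(q,95,0).round(4) if len(q) else '')
t=load('top');w=cv2.resize(t['color'][190:330,190:400],None,fx=3.8,fy=3.8,interpolation=cv2.INTER_CUBIC); cv2.imwrite('pics/t4.png',w[...,::-1])
E
```

```text
9.6833 [0.3785084  0.00352936 0.19126684] 0.02159366551873733 [-0.04503862 -0.30614162 -0.44144971]
top knob 64 [0.5115 0.0024 0.0936] [0.016 0.016 0.011] [ 0.5034 -0.0054  0.09  ] [0.5192 0.0102 0.0971]
top tab 112 [0.5874 0.0042 0.1442] [0.012 0.039 0.014] [ 0.5818 -0.0132  0.1395] [0.5927 0.0223 0.1486]
top rod 28 [0.619  0.0045 0.0557] [0.012 0.009 0.008] [ 6.144e-01 -2.000e-04  5.270e-02] [0.6258 0.0092 0.0586]
top block 93 [0.461  0.0034 0.0993] [0.025 0.018 0.011] [ 0.4519 -0.0054  0.0957] [0.4719 0.0121 0.103 ]
top wt 127 [ 0.659  -0.0627  0.1018] [0.027 0.027 0.029] [ 0.6481 -0.0741  0.0946] [ 0.6706 -0.0513  0.1061]
top park 420 [0.5077 0.1234 0.0199] [0.024 0.397 0.013] [ 0.5003 -0.1775  0.0162] [0.5236 0.1981 0.0243]
scene knob 41 [0.5125 0.0028 0.0934] [0.017 0.018 0.01 ] [ 0.5037 -0.0064  0.0882] [0.518  0.01   0.0963]
scene tab 94 [ 5.916e-01 -3.000e-04  1.433e-01] [0.017 0.04  0.014] [ 0.5834 -0.0171  0.1363] [0.5958 0.0178 0.1476]
scene rod 47 [0.6205 0.0009 0.0545] [0.023 0.012 0.019] [ 0.6069 -0.005   0.0451] [0.6277 0.0062 0.0603]
scene block 94 [ 0.4554 -0.0012  0.0991] [0.043 0.02  0.01 ] [ 0.4358 -0.0096  0.0951] [0.4746 0.0073 0.1032]
scene wt 109 [ 0.6658 -0.0661  0.1011] [0.027 0.028 0.027] [ 0.653  -0.0785  0.0921] [ 0.6751 -0.0554  0.1057]
scene park 357 [0.5192 0.1223 0.0201] [0.024 0.397 0.013] [ 0.5025 -0.1545  0.0153] [0.5236 0.1957 0.0251]
```

View pics/t4.png

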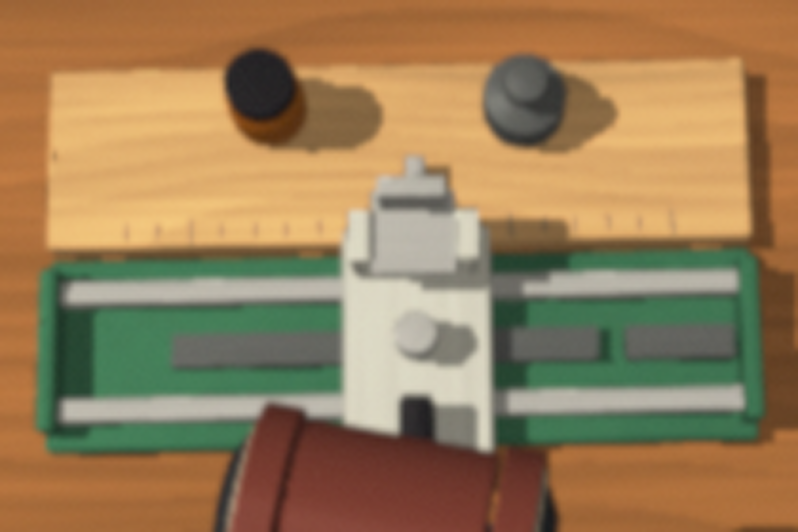

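The knob is at 93.6 mm, the same as when it was parked, so the pin is fully down. Crop (415,335) shows the knob, with the tab at (412,185) and the weight and jar unmoved. Next I'll take the closed fingers behind the tab.

Emit:
arm_command(
  rows=[
    [0, [0.1, 0, 0.05], [0, 0, 0]],
    [0, [0.22, 0, 0.05], [0, 0, 0]],
    [0, [0.35, 0, 0.05], [0, 0, 0]],
    [0, [0.48, 0, 0.05], [0, 0, 0]],
    [0, [0.61, 0, 0.05], [0, 0, 0]],
    [0, [0.74, 0, 0.05], [0, 0, 0]],
    [0, [0.86, 0, 0.05], [0, 0, 0]],
    [0, [0.89, 0, 0.05], [0, 0, 0]],
    [0, [0.89, 0, -0.05], [0, 0, 0]],
    [0, [0.89, 0, -0.15], [0, 0, 0]],
    [0, [0.89, 0, -0.23], [0, 0, 0]],
    [0, [0.89, 0, -0.235], [0, 0, 0]],
  ],
)

```text
time: 10.78
tool_pos: [0.6428, 0.0039, 0.1121]
tool_rot: [-0.007, -0.007, 1.0, 0.001]
contact_force: [-0.2, 0.5, -1.4]
gripper_width: 0.001
grasp_force: 0.0
```

Emit:
arm_command(
  rows=[
    [0, [-0.02, 0, 0], [0, 0, 0]],
    [0, [-0.06, 0, 0], [0, 0, 0]],
    [0, [-0.1, 0, 0], [0, 0, 0]],
    [0, [-0.13, 0, 0], [0, 0, 0]],
    [0, [-0.15, 0, 0], [0, 0, 0]],
    [0, [-0.15, 0, 0], [0, 0, 0]],
  ],
)

```text
time: 11.28
tool_pos: [0.6017, 0.0033, 0.1223]
tool_rot: [0.001, -0.006, 1.0, -0.0]
contact_force: [-0.7, 0.0, 0.4]
gripper_width: -0.003
grasp_force: 0.0
```

```bash
cat >> h.py <<'E'
def tab():
    f=grab('scene'); P=cloud(f); X,Y,Z=P[...,0],P[...,1],P[...,2]
    m=(X>.5)&(X<.6)&(abs(Y+.001)<.024)&(Z>.135)&(Z<.155); q=P[m]
    s=monitor.state(); print(len(q),np.median(q,0).round(4),np.percentile(q,[5,95],axis=0).round(4).tolist(),s['time'],s['tool_pos'].round(4),s['contact_force'].round(1))
    w=cv2.resize(f['color'][180:320,210:410],None,fx=4,fy=4,interpolation=cv2.INTER_CUBIC); cv2.imwrite(f"pics/tab{s['time']:.1f}.png",w[...,::-1])
    m=(X>.53)&(X<.57)
E
python3 -c "from h import *; tab()"; ls pics
```

```text
1 [0.5923 0.012  0.1356] [[0.5923, 0.012, 0.1356], [0.5923, 0.012, 0.1356]] 11.3333 [0.6019 0.0033 0.1221] [ 0.   0.5 -0. ]
s2.png
s3.png
scene0.png
t4.png
tab11.3.png
top0.png
topcrop.png
w1.png
```

Emit:
arm_command(
  rows=[
    [0, [-0.015, 0, 0], [0, 0, 0]],
    [0, [-0.03, 0, 0], [0, 0, 0]],
    [0, [-0.045, 0, 0], [0, 0, 0]],
    [0, [-0.06, 0, 0], [0, 0, 0]],
    [0, [-0.075, 0, 0], [0, 0, 0]],
    [0, [-0.09, 0, 0], [0, 0, 0]],
    [0, [-0.1, 0, 0], [0, 0, 0]],
  ],
)

```text
time: 11.92
tool_pos: [0.571, 0.0033, 0.1205]
tool_rot: [-0.0, -0.006, 1.0, -0.0]
contact_force: [2.5, -0.4, 0.7]
gripper_width: -0.0
grasp_force: 1.1
```

```bash
python3 -c "from h import *; tab()"; ls pics
```

```text
55 [0.5806 0.001  0.1439] [[0.5761, -0.0133, 0.1372], [0.5852, 0.0123, 0.1533]] 11.9667 [0.5706 0.0034 0.1204] [0.2 0.5 0.2]
s2.png
s3.png
scene0.png
t4.png
tab11.3.png
tab12.0.png
top0.png
topcrop.png
w1.png
```

View pics/tab11.3.png

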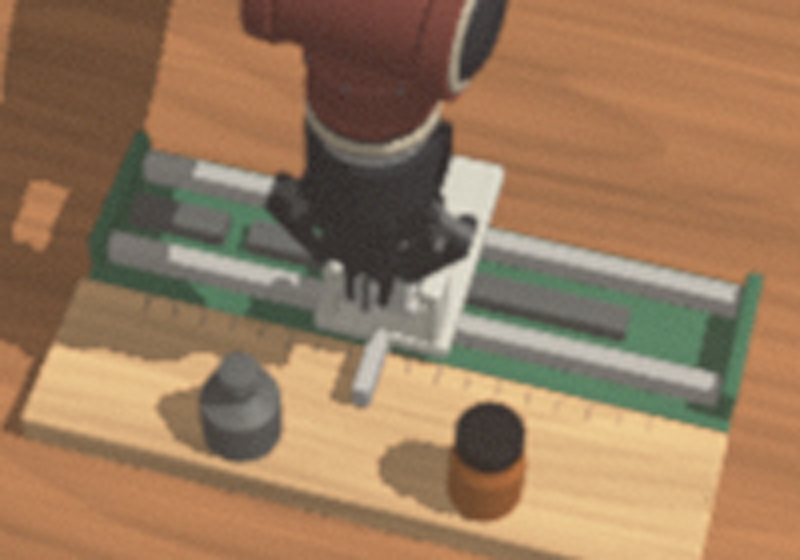

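The fingers are behind the tab at about (365,290), and the push force is about 2.5 N. I'll continue.

Emit:
arm_command(
  rows=[
    [0, [-0.01, 0, 0], [0, 0, 0]],
    [0, [-0.02, 0, 0], [0, 0, 0]],
    [0, [-0.03, 0, 0], [0, 0, 0]],
    [0, [-0.035, 0, 0], [0, 0, 0]],
    [0, [-0.035, 0, 0], [0, 0, 0]],
  ],
)

```text
time: 12.38
tool_pos: [0.5604, 0.0034, 0.1203]
tool_rot: [-0.001, -0.006, 1.0, 0.0]
contact_force: [0.8, -1.1, 0.4]
gripper_width: -0.003
grasp_force: 0.3
```

Emit:
arm_command(
  rows=[
    [0, [-0.005, 0, 0], [0, 0, 0]],
    [0, [-0.01, 0, 0], [0, 0, 0]],
    [0, [-0.01, 0, 0], [0, 0, 0]],
  ],
)

```text
time: 12.63
tool_pos: [0.5576, 0.0034, 0.1204]
tool_rot: [-0.0, -0.006, 1.0, -0.0]
contact_force: [1.3, -0.2, -0.7]
gripper_width: -0.003
grasp_force: 0.6
```

Emit:
arm_command(
  rows=[
    [0, [-0.005, 0, 0], [0, 0, 0]],
    [0, [-0.01, 0, 0], [0, 0, 0]],
    [0, [-0.01, 0, 0], [0, 0, 0]],
  ],
)

```text
time: 12.88
tool_pos: [0.5546, 0.0034, 0.1204]
tool_rot: [-0.0, -0.006, 1.0, 0.0]
contact_force: [0.9, -0.7, -1.1]
gripper_width: 0.002
grasp_force: 0.5
```

Emit:
arm_command(
  rows=[
    [0, [-0.004, 0, 0], [0, 0, 0]],
    [0, [-0.007, 0, 0], [0, 0, 0]],
    [0, [-0.007, 0, 0], [0, 0, 0]],
  ],
)

```text
time: 13.13
tool_pos: [0.5539, 0.0034, 0.1206]
tool_rot: [0.002, -0.006, 1.0, 0.0]
contact_force: [6.4, -0.5, -4.3]
gripper_width: -0.002
grasp_force: 3.1
```

Emit:
arm_command(
  rows=[
    [0, [-0.003, 0, 0], [0, 0, 0]],
    [0, [-0.003, 0, 0], [0, 0, 0]],
    [0, [-0.003, 0, 0], [0, 0, 0]],
  ],
)

```text
time: 13.38
tool_pos: [0.5538, 0.0034, 0.1207]
tool_rot: [0.003, -0.006, 1.0, 0.0]
contact_force: [9.1, -0.2, -5.1]
gripper_width: 0.001
grasp_force: 4.6
```

Firm stop at about 9 N. I'll back off, lift and look.

Emit:
arm_command(
  rows=[
    [0, [0.03, 0, 0], [0, 0, 0]],
    [0, [0.1, 0, 0], [0, 0, 0]],
    [0, [0.15, 0, 0.05], [0, 0, 0]],
    [0, [0.15, 0, 0.17], [0, 0, 0]],
    [0, [0.15, 0, 0.29], [0, 0, 0]],
    [0, [0.15, 0.12, 0.4], [0, 0, 0]],
    [0, [0.1, 0.25, 0.4], [0, 0, 0]],
    [0, [0.0, 0.35, 0.4], [0, 0, 0]],
    [0, [0.0, 0.48, 0.4], [0, 0, 0]],
    [0, [0.0, 0.6, 0.4], [0, 0, 0]],
    [0, [0.0, 0.7, 0.4], [0, 0, 0]],
    [0, [0.0, 0.7, 0.4], [0, 0, 0]],
  ],
)

```text
time: 14.38
tool_pos: [0.5508, 0.2181, 0.2405]
tool_rot: [-0.001, -0.009, 1.0, 0.001]
contact_force: [-0.1, 0.2, 0.0]
gripper_width: 0.001
grasp_force: 0.0
```

```bash
python3 - <<'E'
from h import *
s=monitor.state(); print(s['time'],s['tool_pos'],s['contact_force'])
f=grab('top'); P=cloud(f); X,Y,Z=P[...,0],P[...,1],P[...,2]
for k,m in (('tab',(X>.5)&(X<.61)&(abs(Y-.003)<.03)&(Z>.135)&(Z<.155)),('plate',(X>.45)&(X<.61)&(abs(Y-.003)<.02)&(abs(Z-.105)<.004)),('block',(abs(X-.453)<.022)&(abs(Y-.003)<.02)&(abs(Z-.1)<.006)),('wt',(abs(X-.66)<.03)&(abs(Y+.062)<.03)&(Z>.08)&(Z<.12))):
    q=P[m]; print(k,len(q),np.median(q,0).round(4),np.percentile(q,[3,97],axis=0).round(4).tolist())
w=cv2.resize(f['color'][190:330,190:400],None,fx=3.8,fy=3.8,interpolation=cv2.INTER_CUBIC); cv2.imwrite('pics/t5.png',w[...,::-1])
E
```

```text
14.3833 [0.55075949 0.21811568 0.24049695] [-0.07365702  0.21764486  0.04192187]
tab 115 [0.5377 0.004  0.1439] [[0.5321, -0.0151, 0.1366], [0.5445, 0.0234, 0.1483]]
plate 332 [0.513  0.0031 0.1047] [[0.4606, -0.0167, 0.1015], [0.533, 0.0209, 0.1084]]
block 170 [0.4524 0.0033 0.0987] [[0.433, -0.0054, 0.0946], [0.4721, 0.0122, 0.1034]]
wt 125 [ 0.6591 -0.0627  0.1015] [[0.6478, -0.0763, 0.0931], [0.6715, -0.0513, 0.1055]]
```

View pics/t5.png

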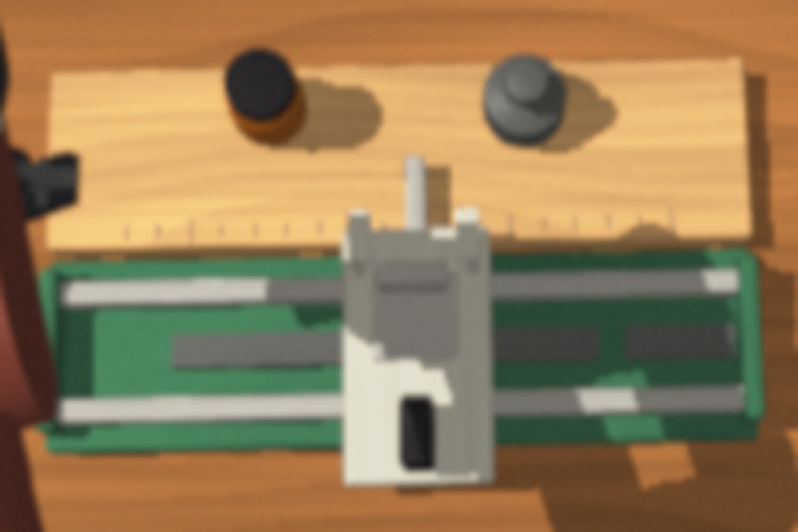

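The lock plate covers the knob at (415,320). The tab travelled about 50 mm to a firm stop. The head and the bystanders have not moved.

```bash
python3 -c "from h import *; print(manip.job_done())"
```

```text
the job is handed in; nothing more can be done
None
```

The job is handed in: the head sits in its working notch at about 0.117 m of travel with the pin fully down, the lock plate is pushed to its stop over the knob, nothing else on the bench was seen to move, and it took about 14.4 s.

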